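# Turn a plaster mould half in the slide-jaw fixture so that its pouring notch is up

### The job

The plaster mould half lies on its long edge in the slide-jaw fixture. Slide the jaw back, take the mould out and put it back standing upright on its thick foot, pouring notch up, squarely between the jaws and about midway along them, then push the sliding jaw up hard so that the foot is really clamped against the fixed jaw and stays clamped when you let go. Plaster chips: set it down gently, and leave the wooden knife, the clear box and the bowl where they are.

Things in the scene. Friction and masses are not known exactly. Their poses are not given: they have to be found in the camera images.
- fixture: Dark steel fixture, fixed to the table. Origin on the table under the clamping area; x points from sliding to fixed jaw, z up. Bed top at z = 20 mm: cross plate 90 (x) by 130 mm (y), centred, and a tail 62 mm wide back to x = -160. Fixed aluminium jaw: clamping face at x = +25 mm, 56 mm wide (y -28 to 28), 30 mm high above the bed, 30 mm thick.
- jaw: Sliding aluminium jaw. Origin: bottom mid-edge of its clamping face, at bed-top height; axes as the fixture's. Face 56 mm wide, 30 high, 16 thick, facing +x. Gap between the jaws = 25 mm minus the origin's x in the fixture frame: 22 (shut) to 65 mm. Behind it a slide 36 mm wide, top 17 mm above the bed, 91 mm long, carries the handle. Stiff: moves at about 7 N, stays where left.
- jaw_handle (a point): Grasp point on the sliding jaw's upright wooden handle, 75 mm behind the jaw's face, 72 mm above the table. The handle is 20 mm thick (x), 30 mm wide (y) and rises from the slide (37 mm above the table) to 96 mm above the table.
- mould: Loose half of a plaster mould, about 0.22 kg, lying along the fixture's y, plate between the jaws, foot beside them. Origin: centre of its underside at the start; y long axis, x thickness, z up. Plate 24 mm thick, y -55 to 55, z 0 to 80 mm. Thick foot: y -55 to -35, 40 mm in x, full 80 mm z. Pouring notch in the +y end: z 28 to 52, 16 mm deep. When done, its y points up.
- mould_foot (a point): Centre of the mould's outer foot face (40 by 80 mm), at y = -55, z = 40 mm in the mould's frame; it must finally rest on the bed.
- mould_spout (a point): Centre of the mouth of the pouring notch, at y = +55, z = 40 mm in the mould's frame; must finally be on top.
- knife: Bystander: wooden modelling knife, 155 mm long, 16 mm wide, lying on the blue mat (4 mm thick). Origin at its underside.
- box: Bystander: open clear plastic box, 140 x 90 x 30 mm, on the table. Origin: centre of underside.
- bowl: Bystander: small fired clay bowl, 110 mm across, 50 mm high. Origin: centre of underside.

How it is judged:
On the way, in this order (a step that is already met when the one before it is completed fails the run):
1. the sliding jaw is drawn back so that the gap takes the foot (over 41 mm) (x of jaw in the frame of fixture below -0.016 m), for 0.1 s.
2. the mould stands on its foot on the bed between the open jaws (height (world z) of mould_spout above 0.115 m and angle between mould's own y axis and vertical below 0.12 rad and z of mould_foot in the frame of fixture below 0.024 m and x of mould_foot in the frame of fixture between -0.025 and 0.008 m), for 0.1 s.
At the end, for the whole second after the job is handed in: The mould stands on its foot on the bed, notch up, upright and square to the jaws within 0.06 rad, foot centre within 15 mm of the middle of the jaws' width and 5 +- 3 mm in the fixture's x (against the fixed jaw), the sliding jaw pressing it with over 1.5 N, released and at rest (height (world z) of mould_spout above 0.115 m and angle between mould's own y axis and vertical below 0.06 rad and z of mould_foot in the frame of fixture between 0.017 and 0.023 m and x of mould_foot in the frame of fixture between 0.002 and 0.008 m and y of mould_foot in the frame of fixture between -0.015 and 0.015 m and angle between the x axis of mould and the x axis of fixture, either way round below 0.06 rad and contact force between jaw and mould above 1.5 N and linear speed of mould below 0.01 m/s); the robot touches nothing.
It fails at once if the mould is struck or squeezed on the fixture with more than 120 N in all (both jaws together) (contact force between mould and fixture above 120 N).
It fails at once if the knife is moved more than 15 mm (distance of knife from where it was at the start of the episode above 0.015 m).
It fails at once if the box is moved more than 15 mm (distance of box from where it was at the start of the episode above 0.015 m).
It fails at once if the bowl is moved more than 15 mm (distance of bowl from where it was at the start of the episode above 0.015 m).
It also fails if it takes over 58 s, if anything falls off the work surface, if the arm or the gripper's body presses on something with over 40 N, if the wrist force passes 120 N, or if a joint passes its speed limit or range.

### The arm

A 7-joint arm with a two-finger parallel gripper is mounted at the origin on the work surface. World frame = base frame: x ahead of the robot, y to its left, z up, the work surface at z = 0. Lengths are in m, angles in rad, forces in N, time in s.
With the tool pointing down it reaches from about 0.4 to 0.85 m from the base axis. Payload 10.4 kg.
Tool frame: the origin (TCP) lies between the finger pads; the fingertips stand 19 mm ahead of it and the grasp point (between the pads) is the TCP (manip.tips_ahead is the distance from the TCP to the fingertips, in m); z points along the fingers, y is the line along which they close (so a half turn about z gives the same grasp; the last joint's range is limited). The gripper opens to 85 mm and grips with 20 to 120 N. Pads are 22 mm wide; open, the fingers measure 114 mm over their backs; the gripper's body (76 mm by 85 mm) begins 54 mm behind the grasp point. The pads swing forward as they close: fully open they stand 13 mm farther back than shut.
Start: joints at [1.124, 0.332, -0.065, 1.46, 0.022, 1.35, -0.088], TCP at [0.257, -0.57, 0.25] pointing down, gripper open.
Joint ranges: [-2.6, 2.6], [-0.5, 2.12], [-1.47, 1.34], [0.16, 2.42], [-1.27, 4.41], [0.06, 2.06], [-2.6, 2.6]. Speed limits (rad/s): [2.22, 2.22, 2.79, 2.79, 3.14, 3.14, 3.14].

### API

Orientations are given as a unit quaternion [x, y, z, w].
In Python, from workcell import manip, viewer gives the robot as it stands.
- The arm moves only by the tool arm_command, never from a script. Its argument "series" is text: rows parted by semicolons, each of 5 numbers parted by spaces: the closure, from 0 (fully open) to 1 (shut), then the shift along the tool's x, y, z normalised to -1 to 1, where 1 is 0.4 m, then the turn about the tool's z normalised to -1 to 1, where 1 is 180 degrees. In form: jaw tx ty tz spin; .... A call has exactly 10 rows; each row shifts and turns the commanded pose from where the row before left it, along the tool's axes as they then stand; what a row does not reach is not made up. A row lasts 1/8 s, in which the tool goes at most 62.5 mm and 10.7 degrees, less where a joint would pass 70% of its speed; a pose out of reach is approached as far as the arm can. A call with a number of a shift or a turn outside -1 to 1 is refused whole. A call with a gripper value outside its range is refused whole. The fingers move at their own pace and stop on an object; "newtons" is the grip in N (left out, the last holds). Time passes only in rows, so rows that do not move let the fingers close, or fill a call up. It gives the time, the measured TCP pose, the force, the opening and the grip force at its end, in the units of the state.
- manip.get_obs(): the state, without advancing time (a new reading comes with each control period).
- viewer.camera(name): name is "side" or "top" or "wrist"; returns a dict with "pixels" (480x640x3 uint8, red, green, blue), "intrinsics" (3x3 intrinsics, pixels), "D" ([k1, k2, p1, p2, k3] as OpenCV has them; the pictures are not rectified), "extrinsics" (4x4, takes a point from world to camera coordinates). Camera axes: x right, y up, looking along -z (the intrinsics and any distortion apply to the point x, -y, -z); pixel columns grow to the right and rows downward; lengths in m; the calibration is good to about 2 mm. A picture is of the moment at which its call begins. There is no depth.
- manip.hand_in(): hands the job in; it is judged then, once.
The state is a dict: "clock": time; "joint_pos": joint angles; "joint_velocities": joint speeds; "tau": joint torques, N m; "position": TCP position; "ee_rot": TCP orientation; "ft_force": force on the tool from outside, world axes, zero at the start; "torque": the same for the moment, N m; "grip_width": opening from 0.0 (shut) to 1.0 (fully open); "grasp_force": force on a finger pad.
Only numpy, scipy, OpenCV 4.12 (cv2) and the standard library are available. Lean on these libraries where they do the work, as an engineer would, in place of code of your own. Each camera call takes 0.05 s, during which the arm holds its last target. There are 200 camera calls.

## Working session

There is one attempt and no reset: what is moved stays moved. The work goes in short steps, Python scripts to look and compute and a tool call to move; the robot and the scene stay as the last step left them, time stands still between calls to the robot, and variables do not carry over. Pictures are saved under pics/ and viewed, at most 10 in all, crops included, and the job is handed in when it is done.

Besides the shell and the picture viewer there is one more tool, called by a JSON object that holds its "method" and its "body", one argument or row to a line. arm_command: Moves the arm, as the interface text tells. Scaled input: -1 to 1 covers 0.4 m each way for a shift and 180 degrees each way for a turn. Its arguments: {"type":"object","properties":{"series":{"type":"string"},"newtons":{"type":"number"}},"required":["series"]}

```bash
ls; mkdir -p pics
python3 - <<'E'
from workcell import manip, viewer
import cv2, numpy as np, pickle
print(manip.get_obs())
d={}
for n in ("top","side"):
    c=viewer.camera(n); d[n]=c
    cv2.imwrite(f"pics/{n}0.png",c["pixels"][:,:,::-1])
    print(n,c["intrinsics"],c["D"],c["extrinsics"])
pickle.dump(d,open("c0.pkl","wb"))
E
```

```text
pics
{'clock': 0.0, 'joint_pos': array([ 1.12441595,  0.33284728, -0.06468001,  1.46096621,  0.02158499,
        1.34986033, -0.0884744 ]), 'joint_velocities': array([ 9.65133141e-05, -2.55427799e-04, -1.45472882e-03, -8.31309768e-04,
       -4.78585343e-04, -5.51866647e-04, -2.75613244e-05]), 'tau': array([-3.21799325e-04, -6.25442576e+01,  4.90020728e-02, -3.91613352e+01,
        1.62874191e-02,  9.52471892e-03, -3.39790643e-05]), 'position': array([ 0.25685339, -0.56940155,  0.24951931]), 'ee_rot': array([ 9.77632284e-01,  2.10320319e-01, -1.73158689e-04, -6.71263118e-04]), 'ft_force': array([ 0.1052595 ,  0.15944134, -0.95430495]), 'torque': array([ 0.01586993, -0.01663285, -0.03180895]), 'grasp_force': 0.0, 'grip_width': 1.000278503252787}
top [[466.84445719   0.         315.96733047]
 [  0.         466.84445719 236.07449353]
 [  0.           0.           1.        ]] [-0.00965386  0.          0.          0.          0.        ] [[-0.02650662 -0.99943894 -0.0204746   0.06154284]
 [ 0.99822778 -0.02755503  0.05274493 -0.52421688]
 [-0.05327951 -0.01904023  0.9983981  -1.17296179]
 [ 0.          0.          0.          1.        ]]
side [[492.23718256   0.         323.12848747]
 [  0.         492.23718256 220.99556021]
 [  0.           0.           1.        ]] [-0.12789876  0.          0.          0.          0.        ] [[-0.95650731 -0.29077001 -0.02337873  0.530144  ]
 [ 0.15609603 -0.57789451  0.8010443  -0.09961383]
 [-0.2464301   0.7625554   0.59814836 -1.16164537]
 [ 0.          0.          0.          1.        ]]
```

View pics/top0.png

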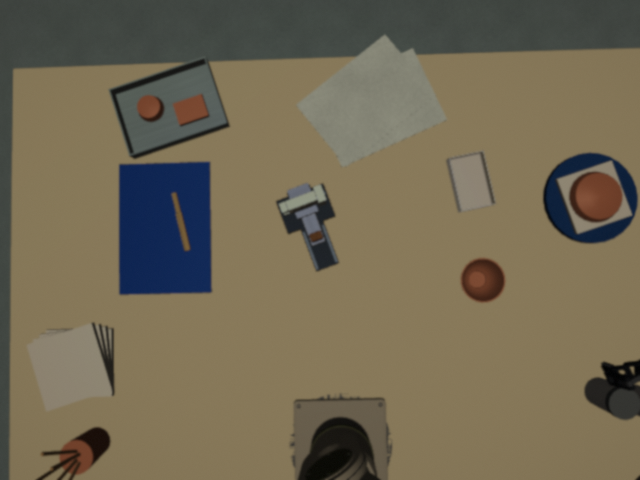

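View pics/side0.png

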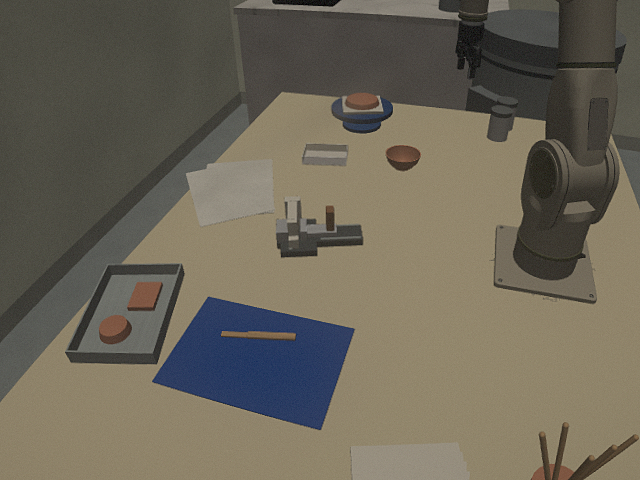

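The top view shows the fixture near (308,225), with its tail towards the robot at (327,267). The knife is at (181,222), the box at (471,182) and the bowl at (483,280). The side view shows the mould plate at (293,215) and the handle at (330,217). I'll enlarge crops of both views.

```bash
cat > h.py <<'E'
import numpy as np, cv2, pickle
def ray(c,uv):
    K,D,E=c["intrinsics"],np.array(c["D"]),c["extrinsics"]
    p=cv2.undistortPoints(np.array([[uv]],float),K,D)[0,0]
    R,t=E[:3,:3],E[:3,3]
    return -R.T@t, R.T@np.array([p[0],-p[1],-1.])
def onz(c,uv,z):
    o,d=ray(c,uv); return o+d*(z-o[2])/d[2]
def proj(c,P):
    E=c["extrinsics"]; q=np.atleast_2d(P)@E[:3,:3].T+E[:3,3]
    return cv2.projectPoints(q*[1,-1,-1],np.zeros(3),np.zeros(3),c["intrinsics"],np.array(c["D"]))[0][:,0]
def tri(c1,u1,c2,u2):
    o,d=ray(c1,u1);p,e=ray(c2,u2)
    s=np.linalg.lstsq(np.c_[d,-e],p-o,rcond=None)[0]
    a,b=o+s[0]*d,p+s[1]*e; return (a+b)/2,np.linalg.norm(a-b)
E
python3 - <<'E'
from h import *
d=pickle.load(open("c0.pkl","rb"))
a=d["top"]["pixels"][175:275,265:350,::-1]; b=d["side"]["pixels"][190:260,265:370,::-1]
a=cv2.resize(a,None,fx=6,fy=6,interpolation=cv2.INTER_CUBIC); b=cv2.resize(b,None,fx=7,fy=7,interpolation=cv2.INTER_CUBIC)
cv2.imwrite("pics/tc.png",cv2.convertScaleAbs(a,alpha=1.6));cv2.imwrite("pics/sc.png",cv2.convertScaleAbs(b,alpha=1.6))
E
```

```text
(no output)
```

View pics/tc.png

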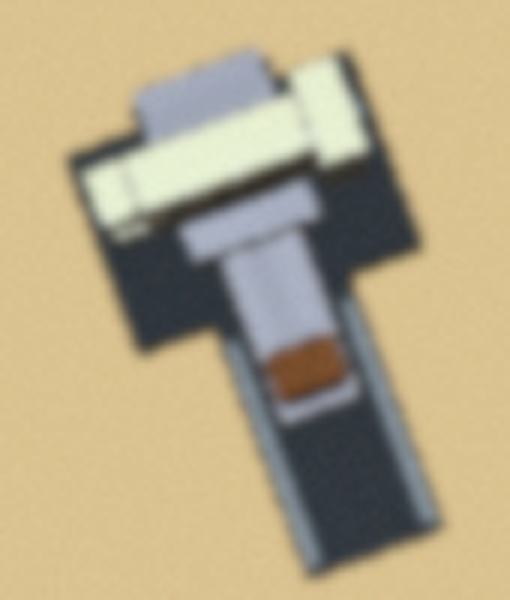

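View pics/sc.png

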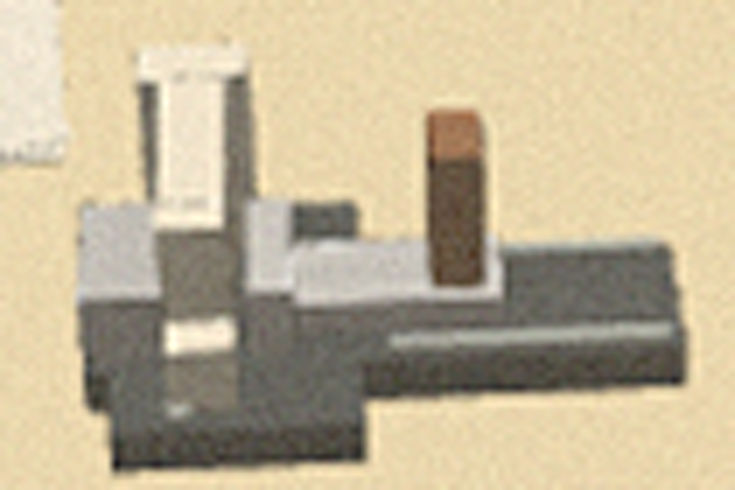

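Both crops are clear. In the top crop the bed corners are at (70,155), (142,352), (420,248) and (350,50). The foot is on the right at (335,110), the notch on the left near (105,195), and the handle top at (307,368). Next I'll turn these into positions.

Run:
```python
from h import *
d=pickle.load(open("c0.pkl","rb")); T,S=d["top"],d["side"]
t=lambda x,y:((x+.5)/6-.5+265,(y+.5)/6-.5+175)
s=lambda x,y:((x+.5)/7-.5+265,(y+.5)/7-.5+190)
# fixture model corners (x,y) -> world, z=.02
m=np.array([[45,65],[-45,65],[-45,-65],[45,-65],[-160,31],[-160,-31]])/1e3
px=[(70,155),(142,352),(420,248),(350,50),(312,577),(442,525)]
w=np.array([onz(T,t(*p),.02)[:2] for p in px])
mc,wc=m.mean(0),w.mean(0); H=(m-mc).T@(w-wc); U,_,V=np.linalg.svd(H); R=V.T@U.T
o=wc-R@mc; print("fix",o,np.degrees(np.arctan2(R[1,0],R[0,0])),"res mm",((m@R.T+o-w)*1e3).round(1).tolist())
f=lambda P:((R.T@(P[:2]-o))*1e3).round(1)
print("scale",H.trace(),np.linalg.norm(w-wc)/np.linalg.norm(m-mc))
for n,p,z in [("footTR",(345,55),.1),("footBR",(368,157),.1),("footBL",(316,168),.1),("plateL_top",(85,172),.1),("plateL_bot",(102,230),.1),
  ("handle",(307,350),.096),("jawL",(180,233),.05),("jawR",(312,180),.05),("jawbR",(322,215),.05),("fixL",(135,97),.05),("fixR",(262,48),.05)]:
    P=onz(T,t(*p),z); print(n,P.round(4),f(P))
for n,a,b in [("handletop",(305,366),(456,133)),("footcorner",(316,168),(245,62))]:
    P,e=tri(T,t(*a),S,s(*b)); print(n,P.round(4),e,f(P))
# side: cross-check
for n,p,z in [("bed -45,65",(363,430),.02),("bed 45,65",(113,437),.02),("handle top c",(456,133),.096),("mould -x +y",(243,225-0),.05)]:
    P=onz(S,s(*p),z); print("side",n,P.round(4),f(P))
```

```text
fix [0.59798319 0.07211032] 18.960683404161514 res mm [[0.3, 2.3], [-0.2, 1.6], [1.3, -2.7], [1.2, -0.7], [-1.2, 1.4], [-1.4, -2.0]]
scale 0.05671551337988527 0.9822884354636636
footTR [0.6451 0.0279 0.1   ] [ 30.2 -57.1]
footBR [0.6042 0.0199 0.1   ] [-11.  -51.4]
footBL [0.6005 0.0406 0.1   ] [ -7.9 -30.6]
plateL_top [0.6015 0.1319 0.1   ] [22.8 55.4]
plateL_bot [0.5783 0.1257 0.1   ] [-1.2 57.1]
handle [0.5288 0.0461 0.096 ] [-73.8  -2.1]
jawL [0.5814 0.0981 0.05  ] [-7.2 30. ]
jawR [0.6018 0.0431 0.05  ] [ -5.8 -28.7]
jawbR [0.5872 0.0393 0.05  ] [-20.9 -27.5]
fixL [0.6385 0.1154 0.05  ] [52.3 27.8]
fixR [0.6573 0.0623 0.05  ] [ 52.9 -28.6]
handletop [0.5218 0.0469 0.0943] 0.0016867105471632417 [-80.2   0.9]
footcorner [0.5999 0.0405 0.1063] 0.000472416165443978 [ -8.4 -30.5]
side bed -45,65 [0.5328 0.1244 0.02  ] [-44.6  70.7]
side bed 45,65 [0.6149 0.1509 0.02  ] [41.6 69. ]
side handle top c [0.5203 0.049  0.096 ] [-81.    3.4]
side mould -x +y [0.5968 0.0613 0.05  ] [-4.6 -9.9]
```

Fixture is at about (0.598, 0.072) with a yaw of about 19°. The gap is about 31 mm, the mould is at fixture x≈10, y≈0, and the handle is at x≈-81. With the tool turned about +84.7°, its x and y axes match the fixture's y and x.

```bash
cat >> h.py <<'E'
O=np.array([.598,.072]); YAW=np.radians(19.0)
RF=np.array([[np.cos(YAW),-np.sin(YAW)],[np.sin(YAW),np.cos(YAW)]])
def tool_yaw(o):
    x,y,z,w=o["ee_rot"]; return np.degrees(np.arctan2(2*(x*y+z*w),1-2*(y*y+z*z)))
def fx(p): return RF.T@(np.asarray(p)[:2]-O)
def goto(o,f,z):  # shift units in tool axes to fixture point f, height z
    d=O+RF@np.array(f)-o["position"][:2]; a=np.radians(tool_yaw(o))
    c,s=np.cos(a),np.sin(a)
    return np.array([c*d[0]+s*d[1], s*d[0]-c*d[1], o["position"][2]-z])/.4
E
python3 - <<'E'
from h import *
from workcell import manip
o=manip.get_obs(); print(tool_yaw(o), goto(o,(-.081,0),.2))
w=np.array([.0225,.05])
for k in range(10):
    a=np.radians(tool_yaw(o)+8.46*k); print(k,(np.array([np.cos(a)*w[0]+np.sin(a)*w[1],np.sin(a)*w[0]-np.cos(a)*w[1]])/.4).round(3))
E
```

```text
24.283586922955312 [ 1.23511143 -1.1296245   0.12403539]
0 [ 0.103 -0.091]
1 [ 0.115 -0.075]
2 [ 0.125 -0.057]
3 [ 0.132 -0.038]
4 [ 0.136 -0.018]
5 [0.137 0.002]
6 [0.135 0.022]
7 [0.131 0.042]
8 [0.123 0.061]
9 [0.113 0.078]
```

{"method": "arm_command", "body": {
  "series": "0 0.103 -0.091 0 -0.047; 0 0.115 -0.075 0 -0.047; 0 0.125 -0.057 0 -0.047; 0 0.132 -0.038 0 -0.047; 0 0.136 -0.018 0 -0.047; 0 0.137 0.002 0 -0.047; 0 0.135 0.022 0 -0.047; 0 0.131 0.042 0 -0.047; 0 0.123 0.061 0 -0.047; 0 0.113 0.078 0 -0.047",
  "newtons": 40
}}

```text
clock: 1.35
position: [0.483, -0.0676, 0.2502]
ee_rot: [0.58, 0.815, -0.0, 0.0]
ft_force: [0.7, -0.4, 0.2]
grip_width: 0.999
grasp_force: 0.0
```

Run:
```python
from h import *
from workcell import manip
o=manip.get_obs(); print(tool_yaw(o), goto(o,(-.081,0),.075),o["joint_pos"])
```

```text
109.14112879792128 [0.23588835 0.18358413 0.43812079] [ 0.63406483  0.06729323 -0.60712882  1.78530873  0.04019577  1.30115466
  0.35136168]
```

{"method": "arm_command", "body": {
  "series": "0 0.079 0.061 0 0; 0 0.079 0.061 0 0; 0 0.078 0.062 0 0; 0 0 0 0.1 0; 0 0 0 0.1 0; 0 0 0 0.1 0; 0 0 0 0.08 0; 0 0 0 0.058 0; 1 0 0 0 0; 1 0 0 0 0"
}}

```text
clock: 2.6
position: [0.5223, 0.0441, 0.076]
ee_rot: [0.582, 0.814, 0.0, 0.0]
ft_force: [0.3, 0.3, -0.4]
grip_width: 0.604
grasp_force: 0.0
```

Run:
```python
from h import *
from workcell import manip
o=manip.get_obs(); print(tool_yaw(o), fx(o["position"]))
```

```text
108.88582230115155 [-0.08070064 -0.00173201]
```

{"method": "arm_command", "body": {
  "series": "1 0 0 0 0; 1 0 0 0 0; 1 0 0 0 0; 1 0 0 0 0; 1 0 -0.0175 0 0; 1 0 -0.0175 0 0; 1 0 -0.0175 0 0; 1 0 -0.0175 0 0; 1 0 -0.005 0 0; 1 0 0 0 0"
}}

```text
clock: 3.85
position: [0.4949, 0.0344, 0.0764]
ee_rot: [0.581, 0.814, 0.001, 0.002]
ft_force: [4.3, 0.9, 4.8]
grip_width: 0.228
grasp_force: 41.9
```

Run:
```python
from h import *
from workcell import manip
o=manip.get_obs(); print(tool_yaw(o), fx(o["position"]))
```

```text
108.89525926757082 [-0.10971316 -0.00202017]
```

{"method": "arm_command", "body": {
  "series": "0 0 0 0 0; 0 0 0 0 0; 0 0 0 0 0; 0 0 0 -0.1 0; 0 0 0 -0.1 0; 0 0.03 0.075 0 0; 0 0.03 0.075 0 0; 0 0.025 0.075 0 0; 0 0.025 0.074 0 0; 0 0 0 0 0"
}}

```text
clock: 5.1
position: [0.5928, 0.1164, 0.1545]
ee_rot: [0.581, 0.814, 0.0, -0.001]
ft_force: [-0.9, 0.1, 0.5]
grip_width: 0.998
grasp_force: 0.0
```

Run:
```python
from h import *
from workcell import manip,viewer
o=manip.get_obs(); print(o["position"],tool_yaw(o), fx(o["position"]),goto(o,(.010,.042),.068))
T=viewer.camera("top");S=viewer.camera("side")
a=cv2.resize(T["pixels"][175:275,265:350,::-1],None,fx=4,fy=4);b=cv2.resize(S["pixels"][140:260,265:370,::-1],None,fx=4,fy=4)
q=np.zeros((480,760,3),np.uint8);q[:400,:340]=a;q[:480,340:760]=b
cv2.imwrite("pics/p2.png",cv2.convertScaleAbs(q,alpha=1.6))
```

```text
[0.59278201 0.11638767 0.15449969] 108.99088065132845 [0.0095175  0.04366818] [-0.00417025  0.0012069   0.21624924]
```

View pics/p2.png

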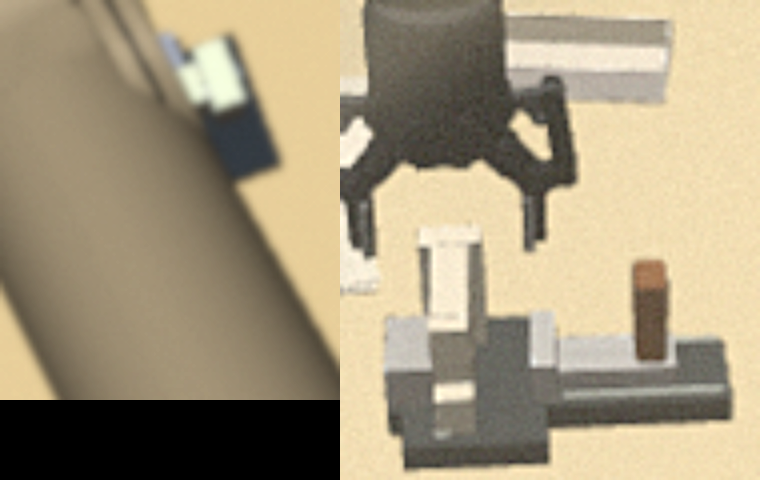

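The jaw is now well back. The mould at (450,280) is centred between the open fingers at (365,230) and (533,230). Next is to descend and grip lightly.

{"method": "arm_command", "body": {
  "series": "0 -0.004 0.001 0.08 0; 0 0 0 0.08 0; 0 0 0 0.056 0; 0 0 0 0 0; 1 0 0 0 0; 1 0 0 0 0; 1 0 0 0 0; 1 0 0 0 0; 1 0 0 0 0; 1 0 0 0 0",
  "newtons": 20
}}

```text
clock: 6.45
position: [0.5938, 0.1133, 0.0694]
ee_rot: [0.582, 0.814, 0.0, 0.001]
ft_force: [0.7, 0.3, 6.7]
grip_width: 0.277
grasp_force: 19.8
```

{"method": "arm_command", "body": {
  "series": "1 0 0 -0.02 0; 1 0 0 -0.03 0; 1 0 0 -0.04 0; 1 0 0 -0.05 0; 1 0 0 -0.05 0; 1 0 0 -0.05 0; 1 0 0 -0.04 0; 1 0 0 -0.03 0; 1 0 0 0 0; 1 0 0 0 0"
}}

```text
clock: 7.7
position: [0.5929, 0.113, 0.192]
ee_rot: [0.582, 0.814, -0.0, -0.0]
ft_force: [0.4, -0.0, -2.7]
grip_width: 0.282
grasp_force: 20.1
```

Run:
```python
from h import *
from workcell import manip,viewer
o=manip.get_obs(); print(o["position"],tool_yaw(o), fx(o["position"]))
S=viewer.camera("side");T=viewer.camera("top");W=viewer.camera("wrist")
q=np.zeros((520,800,3),np.uint8);q[:480,:440]=cv2.resize(S["pixels"][130:250,260:370,::-1],None,fx=4,fy=4)
q[:270,440:800]=cv2.resize(W["pixels"][:,:,::-1],(360,270))
q[270:520,440:740]=cv2.resize(T["pixels"][160:260,260:380,::-1],None,fx=2.5,fy=2.5)
cv2.imwrite("pics/p3.png",cv2.convertScaleAbs(q,alpha=1.5))
```

```text
[0.59287007 0.11304742 0.19198761] 108.88031827978243 [0.00851329 0.04048124]
```

View pics/p3.png

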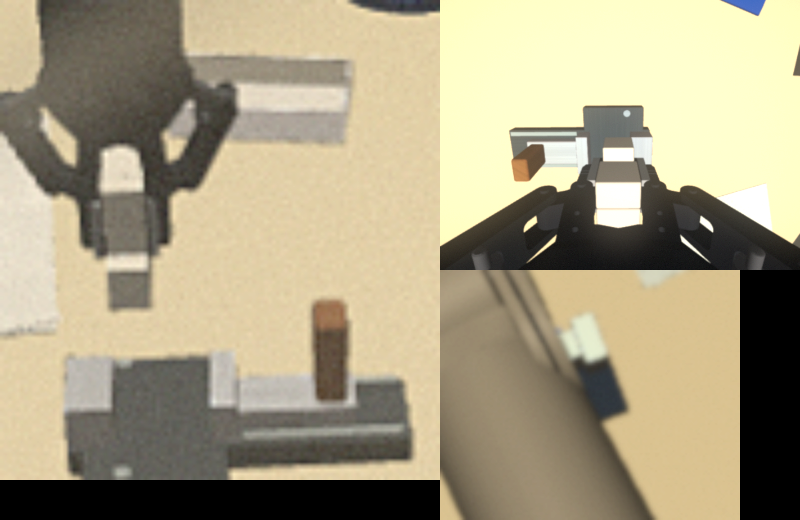

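The mould came up level because the 20 N grip does not let it pivot. I'll lower it to just above the bed and try a partial closure, to see if a lighter squeeze lets it swing.

{"method": "arm_command", "body": {
  "series": "1 0 0 0.05 0; 1 0 0 0.08 0; 1 0 0 0.08 0; 1 0 0 0.05 0; 1 0 0 0.032 0; 1 0 0 0 0; 0.78 0 0 0 0; 0.75 0 0 0 0; 0.75 0 0 0 0; 0.75 0 0 0 0"
}}

```text
clock: 9.1
position: [0.5933, 0.1132, 0.0762]
ee_rot: [0.582, 0.814, 0.0, 0.0]
ft_force: [-0.1, -0.0, -1.8]
grip_width: 0.283
grasp_force: 20.1
```

{"method": "arm_command", "body": {
  "series": "0.735 0 0 0 0; 0.735 0 0 0 0; 0.73 0 0 0 0; 0.73 0 0 0 0; 0.725 0 0 0 0; 0.725 0 0 0 0; 0.72 0 0 0 0; 0.72 0 0 0 0; 0.72 0 0 0 0; 0.72 0 0 0 0"
}}

```text
clock: 10.35
position: [0.5932, 0.1132, 0.0759]
ee_rot: [0.582, 0.814, -0.0, 0.0]
ft_force: [-1.4, 0.7, -2.2]
grip_width: 0.279
grasp_force: 5.8
```

{"method": "arm_command", "body": {
  "series": "0.72 0 0 -0.01 0; 0.72 0 0 -0.02 0; 0.72 0 0 -0.03 0; 0.72 0 0 -0.04 0; 0.72 0 0 -0.04 0; 0.72 0 0 -0.04 0; 0.72 0 0 -0.04 0; 0.72 0 0 -0.03 0; 0.72 0 0 0 0; 0.72 0 0 0 0"
}}

```text
clock: 11.6
position: [0.5929, 0.113, 0.1753]
ee_rot: [0.582, 0.813, -0.0, -0.0]
ft_force: [0.0, -0.4, -3.0]
grip_width: 0.282
grasp_force: 5.6
```

Run:
```python
from h import *
from workcell import manip,viewer
o=manip.get_obs(); print(o["position"],tool_yaw(o), fx(o["position"]),o["torque"])
S=viewer.camera("side");T=viewer.camera("top");W=viewer.camera("wrist")
q=np.zeros((520,800,3),np.uint8);q[:480,:440]=cv2.resize(S["pixels"][130:250,260:370,::-1],None,fx=4,fy=4)
q[:270,440:800]=cv2.resize(W["pixels"][:,:,::-1],(360,270))
q[270:520,440:740]=cv2.resize(T["pixels"][160:260,260:380,::-1],None,fx=2.5,fy=2.5)
cv2.imwrite("pics/p4.png",cv2.convertScaleAbs(q,alpha=1.5))
```

```text
[0.59293212 0.11300476 0.17532188] 108.87565253049375 [0.00855807 0.0404207 ] [ 0.03415028  0.03047027 -0.01027229]
```

View pics/p4.png

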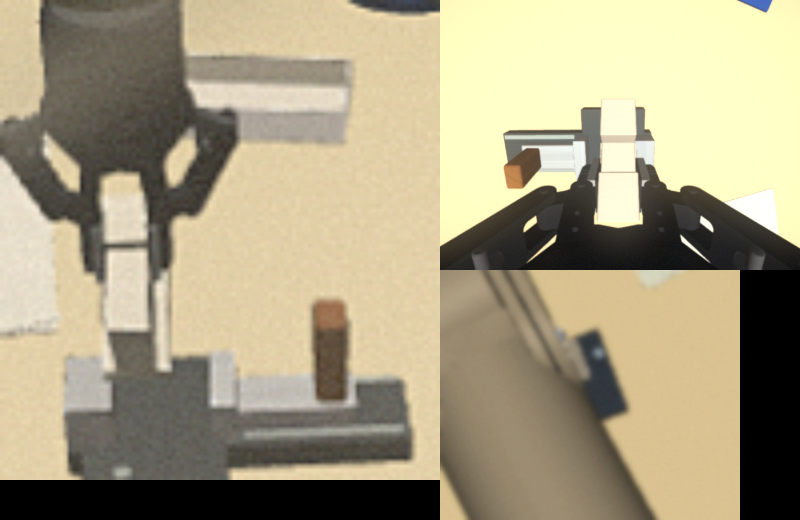

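It now hangs nearly upright: in the side view the notch end is up near (122,180) and the foot is down near (130,350). Next I'll centre it between the jaws and lower it gently.

{"method": "arm_command", "body": {
  "series": "0.72 -0.01 -0.002 0 0; 0.72 -0.02 -0.005 0 0; 0.72 -0.03 -0.007 0 0; 0.72 -0.03 -0.007 0 0; 0.72 -0.022 -0.006 0 0; 0.72 -0.01 -0.002 0.01 0; 0.72 0 0 0.025 0; 0.72 0 0 0.03 0; 0.72 0 0 0.025 0; 0.72 0 0 0.015 0"
}}

```text
clock: 13.0
position: [0.5977, 0.0635, 0.1329]
ee_rot: [0.581, 0.814, -0.0, -0.0]
ft_force: [1.2, 0.3, -1.9]
grip_width: 0.28
grasp_force: 5.6
```

Run:
```python
from h import *
from workcell import manip
o=manip.get_obs(); print(tool_yaw(o), fx(o["position"]))
```

```text
108.91021387790342 [-0.00309358 -0.0079182 ]
```

Now lower the last 19 mm slowly.

{"method": "arm_command", "body": {
  "series": "0.72 0 0 0.008 0; 0.72 0 0 0.008 0; 0.72 0 0 0.006 0; 0.72 0 0 0.005 0; 0.72 0 0 0.005 0; 0.72 0 0 0.005 0; 0.72 0 0 0.005 0; 0.72 0 0 0.004 0; 0.72 0 0 0 0; 0.72 0 0 0 0"
}}

```text
clock: 14.25
position: [0.6002, 0.0659, 0.1225]
ee_rot: [0.581, 0.814, 0.002, 0.003]
ft_force: [-16.8, 1.6, 49.2]
grip_width: 0.281
grasp_force: 38.5
```

Run:
```python
from h import *
from workcell import manip,viewer
o=manip.get_obs(); print(o["position"],tool_yaw(o), fx(o["position"]),o["torque"])
S=viewer.camera("side");T=viewer.camera("top");W=viewer.camera("wrist")
q=np.zeros((520,800,3),np.uint8);q[:480,:440]=cv2.resize(S["pixels"][140:260,260:370,::-1],None,fx=4,fy=4)
q[:270,440:800]=cv2.resize(W["pixels"][:,:,::-1],(360,270))
q[270:520,440:740]=cv2.resize(T["pixels"][160:260,260:380,::-1],None,fx=2.5,fy=2.5)
cv2.imwrite("pics/p5.png",cv2.convertScaleAbs(q,alpha=1.5))
```

```text
[0.6002455  0.06594111 0.12251476] 108.9512481818491 [ 0.00015058 -0.00645986] [-0.09347772  4.34419175 -0.23363907]
```

View pics/p5.png

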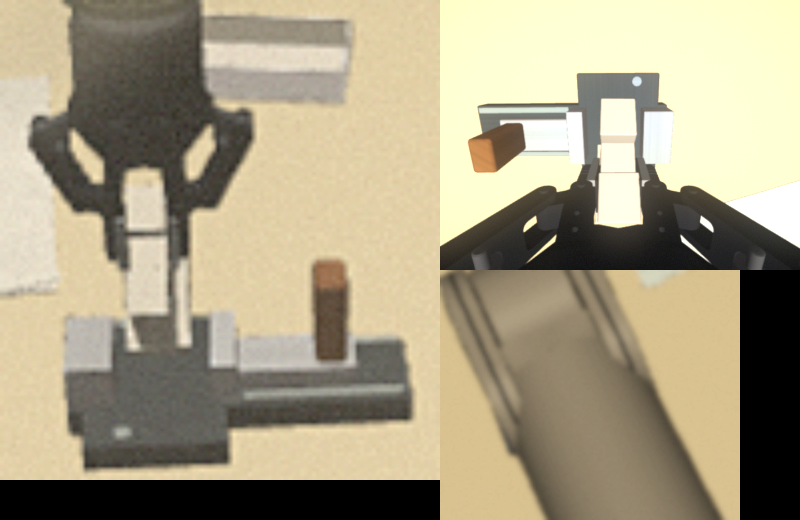

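The picture shows it is only about 45° round: the sloping notch end is at rows 170–310 and the foot ledge shows as a strip at x≈183. Its edge has met the bed and jammed at about 49 N. I'll back up at once, then ease the grip further so it can swing down fully.

{"method": "arm_command", "body": {
  "series": "0.72 0 0 -0.02 0; 0.72 0 0 -0.02 0; 0.72 0 0 -0.01 0; 0.72 0 0 0 0; 0.719 0 0 0 0; 0.719 0 0 0 0; 0.718 0 0 0 0; 0.718 0 0 0 0; 0.718 0 0 0 0; 0.718 0 0 0 0"
}}

```text
clock: 15.65
position: [0.598, 0.0633, 0.1355]
ee_rot: [0.582, 0.814, -0.0, 0.0]
ft_force: [-0.1, -0.4, -1.8]
grip_width: 0.282
grasp_force: 0.3
```

Run:
```python
from h import *
from workcell import manip
o=manip.get_obs(); print(o["position"], fx(o["position"]))
```

```text
[0.5980305  0.06329148 0.13553217] [-0.00280637 -0.00824399]
```

```bash
cat >> h.py <<'E'
def mp(g,th,P,gm=(.041,.049)):  # mould pt (x,y,z) -> world, TCP at fixture g=(x,y,z), tilt th deg
    t=np.radians(th); a,b=P[1]-gm[0],P[2]-gm[1]
    f=np.array([g[0]+P[0],g[1]+a*np.cos(t)-b*np.sin(t)]); return np.r_[O+RF@f,g[2]+a*np.sin(t)+b*np.cos(t)]
E
python3 - <<'E'
from h import *
from workcell import viewer
S=viewer.camera("side"); pickle.dump(S,open("s6.pkl","wb"))
p5=cv2.cvtColor(cv2.imread("pics/p5.png"),6)[:480,:440][2::4,2::4]
g=cv2.cvtColor(S["pixels"],cv2.COLOR_RGB2GRAY)
print("now rows 175..", g[175:245,295:298].mean(1).round().astype(int).tolist())
print("p5  rows 175..", p5[35:105,35:38].mean(1).round().astype(int).tolist())
print("now strip col 303-306 rows 195..", g[195:240,304:306].mean(1).round().astype(int).tolist())
names={"topEnd":(0,.055,.08),"n52":(0,.055,.052),"n28":(0,.055,.028),"botEnd":(0,.055,0),"C":(0,-.055,0),"ledge0":(-.016,-.035,0),"ledge1":(-.016,-.035,.08)}
for lab,G in (("p5",(0,-.0065,.1225)),("now",(-.0028,-.0082,.1355))):
  for th in (45,60,75,90): print(lab,th,{k:proj(S,mp(G,th,v))[0].round().astype(int).tolist() for k,v in names.items()})
E
```

```text
now rows 175.. [32, 78, 130, 142, 138, 142, 148, 146, 149, 151, 141, 101, 72, 76, 72, 74, 123, 153, 149, 147, 150, 156, 128, 71, 78, 77, 74, 97, 100, 73, 77, 77, 77, 75, 76, 76, 76, 75, 76, 76, 75, 77, 72, 72, 74, 76, 77, 78, 79, 76, 81, 95, 87, 70, 78, 78, 78, 76, 69, 64, 62, 60, 62, 63, 66, 67, 64, 63, 64, 65]
p5  rows 175.. [62, 60, 66, 61, 64, 59, 100, 186, 217, 209, 199, 203, 215, 218, 216, 215, 213, 215, 215, 214, 215, 223, 166, 94, 185, 222, 215, 215, 213, 214, 214, 213, 214, 214, 214, 212, 212, 212, 208, 213, 216, 214, 214, 159, 87, 100, 99, 98, 99, 99, 96, 118, 114, 94, 98, 98, 97, 97, 94, 98, 96, 99, 99, 96, 96, 93, 99, 97, 97, 100]
now strip col 303-306 rows 195.. [60, 62, 60, 57, 66, 68, 70, 105, 126, 124, 122, 126, 125, 116, 116, 114, 113, 110, 116, 114, 111, 120, 132, 130, 132, 130, 132, 132, 134, 137, 132, 145, 120, 72, 78, 78, 79, 73, 66, 63, 66, 66, 66, 61, 65]
p5 45 {'topEnd': [295, 185], 'n52': [295, 196], 'n28': [296, 206], 'botEnd': [296, 218], 'C': [298, 224], 'ledge0': [304, 223], 'ledge1': [303, 192]}
p5 60 {'topEnd': [295, 184], 'n52': [295, 195], 'n28': [296
[... 294 characters left out ...]
: [295, 199], 'botEnd': [295, 205], 'C': [298, 242], 'ledge0': [304, 236], 'ledge1': [304, 216]}
now 45 {'topEnd': [296, 180], 'n52': [296, 191], 'n28': [297, 201], 'botEnd': [297, 213], 'C': [299, 220], 'ledge0': [305, 218], 'ledge1': [304, 187]}
now 60 {'topEnd': [296, 179], 'n52': [296, 190], 'n28': [297, 199], 'botEnd': [297, 210], 'C': [299, 228], 'ledge0': [305, 224], 'ledge1': [304, 196]}
now 75 {'topEnd': [296, 180], 'n52': [296, 189], 'n28': [296, 196], 'botEnd': [296, 205], 'C': [299, 234], 'ledge0': [305, 229], 'ledge1': [304, 204]}
now 90 {'topEnd': [296, 182], 'n52': [296, 188], 'n28': [296, 194], 'botEnd': [296, 200], 'C': [299, 238], 'ledge0': [305, 231], 'ledge1': [305, 212]}
```

At an easier grip the image rows (notch 187–191, end face to 197) match a near-vertical mould. I'll lower it in small steps, watching the force.

{"method": "arm_command", "body": {
  "series": "0.718 0 0 0.005 0; 0.718 0 0 0.005 0; 0.718 0 0 0.005 0; 0.718 0 0 0.005 0; 0.718 0 0 0.005 0; 0.718 0 0 0.005 0; 0.718 0 0 0.005 0; 0.718 0 0 0 0; 0.718 0 0 0 0; 0.718 0 0 0 0"
}}

```text
clock: 16.95
position: [0.598, 0.0632, 0.1215]
ee_rot: [0.582, 0.814, -0.0, 0.0]
ft_force: [-0.1, 0.2, -0.3]
grip_width: 0.283
grasp_force: 0.4
```

{"method": "arm_command", "body": {
  "series": "0.718 0 0 0.004 0; 0.718 0 0 0.004 0; 0.718 0 0 0.004 0; 0.718 0 0 0.003 0; 0.718 0 0 0 0; 0.718 0 0 0 0; 0.715 0 0 0 0; 0.71 0 0 0 0; 0.71 0 0 0 0; 0.71 0 0 0 0"
}}

```text
clock: 18.2
position: [0.598, 0.0633, 0.1155]
ee_rot: [0.582, 0.814, 0.0, 0.0]
ft_force: [0.5, 0.8, 0.0]
grip_width: 0.289
grasp_force: 0.0
```

Run:
```python
from h import *
from workcell import manip,viewer
o=manip.get_obs(); print(o["position"], fx(o["position"]))
S=viewer.camera("side");W=viewer.camera("wrist")
g=cv2.cvtColor(S["pixels"],cv2.COLOR_RGB2GRAY)
print(g[175:250,295:298].mean(1).round().astype(int).tolist())
q=np.zeros((480,800,3),np.uint8);q[:480,:440]=cv2.resize(S["pixels"][140:260,260:370,::-1],None,fx=4,fy=4)
q[:270,440:800]=cv2.resize(W["pixels"][:,:,::-1],(360,270))
cv2.imwrite("pics/p6.png",cv2.convertScaleAbs(q,alpha=1.5))
```

```text
[0.59804767 0.06329709 0.11553516] [-0.00278832 -0.00824429]
[44, 42, 40, 47, 42, 46, 44, 38, 55, 126, 148, 103, 74, 77, 75, 67, 120, 157, 149, 148, 149, 157, 127, 71, 77, 76, 72, 101, 100, 74, 78, 78, 77, 76, 78, 76, 77, 77, 77, 77, 75, 77, 74, 73, 76, 76, 73, 78, 81, 79, 80, 93, 88, 71, 78, 76, 76, 80, 71, 64, 64, 66, 64, 66, 64, 64, 63, 65, 65, 63, 63, 61, 64, 64, 68]
```

View pics/p6.png

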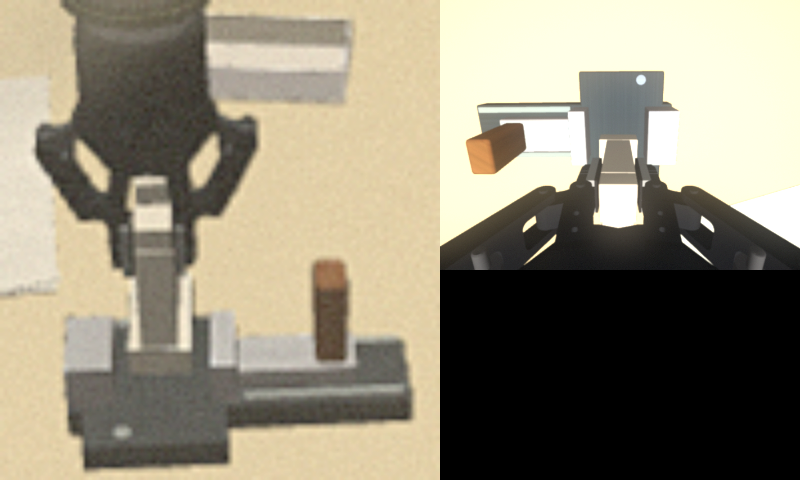

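It is now upright: in the side view the notch is on top at (150,190) and the dark underside faces the camera. The foot edge is at crop row ≈373, which is full-image row 233. That is higher than expected, so I'll compute where it stands.

Run:
```python
from h import *
S=pickle.load(open("s6.pkl","rb"))
f=lambda P:(fx(P)*1e3).round(1)
for n,uv,z in [("foot L bot",(293,233),.02),("foot R bot",(307.5,233),.02),("foot L top edge",(292,227),.04),("foot R top",(307.5,227),.04),("plate top bot edge",(296,197.3),.13),("n28",(296,190.7),.13),("n52",(296,186),.13),("ref jaw right corner",(319,232),.05),("bed -45,65",(317.5,251.5),.02)]:
    print(n,f(onz(S,uv,z)))
```

```text
foot L bot [12.9 -3.4]
foot R bot [-23.8  -0.9]
foot L top edge [14.2 -2.3]
foot R top [-24.7   0.3]
plate top bot edge [-0.9 -0.7]
n28 [ -0.7 -29.5]
n52 [ -0.5 -50.8]
ref jaw right corner [-52.7  35.3]
bed -45,65 [-47.1  72.8]
```

It stands upright with its front face at fixture y≈-8 and x≈-3, so its centre is about 47 mm off in -y. I'll regrip it at its centre, lift a few mm, shift it +47 mm in y and set it down.

{"method": "arm_command", "body": {
  "series": "0.55 0 0 0 0; 0.55 0 0 0 0; 0.55 -0.03 0 0 0; 0.55 -0.035 0 0.01 0; 0.55 -0.025 0 0.01 0; 1 0 0 0 0; 1 0 0 0 0; 1 0 0 0 0; 1 0 0 0 0; 1 0 0 0 0",
  "newtons": 30
}}

```text
clock: 19.55
position: [0.6096, 0.0294, 0.1075]
ee_rot: [0.581, 0.814, -0.0, 0.0]
ft_force: [0.3, 0.4, -2.6]
grip_width: 0.278
grasp_force: 33.5
```

```bash
cat > prof.py <<'E'
from h import *
from workcell import manip,viewer
o=manip.get_obs(); print(o["position"], tool_yaw(o),fx(o["position"]))
g=cv2.cvtColor(viewer.camera("side")["pixels"],cv2.COLOR_RGB2GRAY)
print(g[175:255,295:298].mean(1).round().astype(int).tolist())
E
python3 prof.py
```

```text
[0.60959868 0.02941911 0.10749809] 108.90039633422846 [-0.00289621 -0.04403718]
[42, 42, 35, 64, 124, 151, 150, 148, 148, 149, 156, 127, 69, 76, 75, 75, 127, 156, 148, 149, 148, 153, 139, 99, 74, 79, 74, 87, 81, 70, 77, 77, 78, 78, 75, 76, 74, 77, 76, 78, 77, 72, 73, 74, 77, 74, 74, 75, 77, 78, 80, 79, 91, 88, 75, 79, 78, 79, 71, 63, 63, 65, 66, 64, 60, 65, 61, 65, 66, 64, 65, 64, 64, 63, 65, 67, 59, 47, 53, 45]
```

{"method": "arm_command", "body": {
  "series": "1 0 0 -0.005 0; 1 0 0 -0.005 0; 1 0.02 0 0 0; 1 0.03 0 0 0; 1 0.035 0 0 0; 1 0.0225 0 0 0; 1 0.01 0 0 0; 1 0 0 0.004 0; 1 0 0 0.004 0; 1 0 0 0 0"
}}

```text
clock: 20.85
position: [0.5945, 0.0731, 0.1081]
ee_rot: [0.582, 0.813, -0.0, -0.0]
ft_force: [-0.3, 0.7, -2.9]
grip_width: 0.276
grasp_force: 33.5
```

```bash
python3 prof.py
```

```text
[0.59449675 0.07314496 0.10805683] 108.84079276948711 [-0.00293963  0.00222313]
[40, 37, 40, 44, 42, 43, 43, 45, 43, 43, 44, 44, 35, 47, 102, 144, 152, 147, 148, 148, 158, 125, 62, 78, 75, 71, 99, 140, 151, 150, 149, 147, 153, 137, 95, 75, 77, 76, 89, 87, 71, 75, 75, 78, 76, 78, 77, 77, 79, 75, 76, 78, 75, 75, 78, 75, 76, 73, 74, 72, 74, 75, 70, 104, 104, 74, 77, 79, 76, 79, 73, 64, 65, 66, 63, 66, 59, 49, 47, 48]
```

The front face is now at y≈39, so the foot is centred. I'll set it down and release.

{"method": "arm_command", "body": {
  "series": "1 0 0 0.002 0; 1 0 0 0.002 0; 0.74 0 0 0 0; 0.72 0 0 0 0; 0.715 0 0 0 0; 0.71 0 0 0 0; 0.65 0 0 0 0; 0.5 0 0 0 0; 0.4 0 0 0 0; 0.4 0 0 0 0"
}}

```text
clock: 22.15
position: [0.5945, 0.0737, 0.1067]
ee_rot: [0.582, 0.814, -0.0, 0.0]
ft_force: [-0.6, -1.2, 1.1]
grip_width: 0.603
grasp_force: 0.0
```

```bash
python3 prof.py
```

```text
[0.59449158 0.07365348 0.1067202 ] 108.88163552645226 [-0.00277896  0.00270563]
[41, 42, 44, 46, 43, 44, 43, 41, 39, 44, 41, 43, 40, 34, 70, 130, 154, 149, 148, 149, 151, 140, 102, 69, 76, 73, 81, 127, 152, 149, 148, 149, 149, 156, 123, 65, 77, 76, 73, 103, 103, 76, 76, 79, 78, 79, 79, 77, 79, 79, 76, 78, 76, 75, 76, 75, 77, 76, 78, 73, 75, 73, 75, 78, 90, 91, 78, 79, 78, 81, 72, 67, 64, 64, 64, 66, 59, 46, 47, 46]
```

{"method": "arm_command", "body": {
  "series": "0.4 0 0 -0.04 0; 0.4 0 0 -0.08 0; 0.4 0 0 -0.06 0; 0.2 -0.003 -0.067 0 0; 0.2 -0.003 -0.067 0 0; 0.2 -0.003 -0.067 0 0; 0.2 -0.003 -0.067 0 0; 0.2 0 0 0.08 0; 0.2 0 0 0.08 0; 0.2 0 0 0.06 0",
  "newtons": 60
}}

```text
clock: 23.45
position: [0.4947, 0.0344, 0.0907]
ee_rot: [0.582, 0.814, 0.0, 0.0]
ft_force: [0.2, -0.4, -0.5]
grip_width: 0.803
grasp_force: 0.0
```

{"method": "arm_command", "body": {
  "series": "0.2 0 0 0.03 0; 0.2 0 0 0 0; 1 0 0 0 0; 1 0 0 0 0; 1 0 0 0 0; 1 0 0 0 0; 1 0 0 0 0; 1 0 0 0 0; 1 0 0 0 0; 1 0 0 0 0"
}}

```text
clock: 24.7
position: [0.495, 0.0344, 0.0795]
ee_rot: [0.581, 0.814, 0.0, 0.001]
ft_force: [-1.5, -0.7, 6.1]
grip_width: 0.225
grasp_force: 58.8
```

```bash
python3 prof.py
```

```text
[0.49495135 0.03438744 0.07945725] 108.89660107652911 [-0.10967987 -0.00201402]
[139, 139, 138, 139, 140, 138, 140, 137, 138, 140, 140, 139, 138, 139, 140, 143, 147, 148, 149, 147, 151, 141, 101, 75, 76, 76, 80, 127, 151, 149, 149, 148, 149, 155, 122, 66, 80, 80, 72, 104, 105, 76, 77, 79, 77, 78, 79, 78, 77, 78, 75, 78, 78, 81, 76, 76, 76, 74, 78, 77, 75, 76, 73, 79, 90, 85, 77, 77, 78, 83, 74, 64, 67, 64, 68, 69, 55, 49, 48, 50]
```

{"method": "arm_command", "body": {
  "series": "1 0 0.006 0 0; 1 0 0.006 0 0; 1 0 0.006 0 0; 1 0 0.005 0 0; 1 0 0.005 0 0; 1 0 0.005 0 0; 1 0 0.004 0 0; 1 0 0.004 0 0; 1 0 0.003 0 0; 1 0 0 0 0"
}}

```text
clock: 26.0
position: [0.5109, 0.0399, 0.0794]
ee_rot: [0.581, 0.814, -0.001, -0.0]
ft_force: [-6.7, -1.9, 11.2]
grip_width: 0.229
grasp_force: 59.5
```

```bash
python3 prof.py
```

```text
[0.51085782 0.03994508 0.07944122] 108.90034853590997 [-0.09283061 -0.00193781]
[139, 140, 139, 139, 137, 140, 140, 139, 138, 139, 139, 139, 140, 140, 138, 144, 148, 146, 149, 149, 151, 143, 102, 75, 76, 74, 81, 127, 155, 149, 147, 149, 149, 156, 122, 68, 77, 76, 75, 105, 105, 75, 78, 77, 80, 78, 77, 81, 78, 78, 80, 79, 78, 78, 79, 79, 78, 78, 78, 80, 78, 77, 78, 74, 83, 85, 79, 78, 79, 82, 76, 65, 65, 66, 63, 67, 54, 44, 52, 50]
```

{"method": "arm_command", "body": {
  "series": "1 0 0.002 0 0; 1 0 0.002 0 0; 1 0 0.002 0 0; 1 0 0.002 0 0; 1 0 0.002 0 0; 1 0 0 0 0; 1 0 0 0 0; 1 0 0 0 0; 1 0 0 0 0; 1 0 0 0 0"
}}

```text
clock: 27.3
position: [0.5145, 0.0412, 0.0794]
ee_rot: [0.581, 0.814, -0.001, -0.0]
ft_force: [-8.3, -0.5, 11.9]
grip_width: 0.227
grasp_force: 59.6
```

{"method": "arm_command", "body": {
  "series": "1 0 0.002 0 0; 1 0 0.002 0 0; 1 0 0.002 0 0; 1 0 0.002 0 0; 1 0 0.002 0 0; 1 0 0 0 0; 1 0 0 0 0; 1 0 0 0 0; 1 0 0 0 0; 1 0 0 0 0"
}}

```text
clock: 28.55
position: [0.5145, 0.0412, 0.0793]
ee_rot: [0.582, 0.813, -0.005, -0.002]
ft_force: [-33.7, -7.8, 35.2]
grip_width: 0.229
grasp_force: 63.8
```

The jaw has stopped against the foot with about 35 N of push. I'll open the fingers, rise clear and check.

{"method": "arm_command", "body": {
  "series": "0.7 0 0 0 0; 0.5 0 0 0 0; 0.3 0 0 0 0; 0.3 0 -0.003 0 0; 0.3 0 0 -0.03 0; 0.3 0 0 -0.06 0; 0.3 0 0 -0.08 0; 0.3 0 0 -0.08 0; 0.3 0 -0.08 0 0; 0.3 0 0 0 0"
}}

```text
clock: 29.8
position: [0.4866, 0.0313, 0.1797]
ee_rot: [0.582, 0.813, -0.0, 0.001]
ft_force: [0.3, -0.5, 0.3]
grip_width: 0.702
grasp_force: 0.0
```

Run:
```python
from h import *
from workcell import manip,viewer
print(manip.get_obs()["position"])
S=viewer.camera("side");T=viewer.camera("top");pickle.dump((S,T),open("s9.pkl","wb"))
q=np.zeros((500,800,3),np.uint8);q[:500,:425]=cv2.resize(S["pixels"][160:260,275:360,::-1],None,fx=5,fy=5,interpolation=2)
q[:400,425:800]=cv2.resize(T["pixels"][180:260,270:345,::-1],None,fx=5,fy=5,interpolation=2)
cv2.imwrite("pics/p7.png",cv2.convertScaleAbs(q,alpha=1.6))
```

```text
[0.48658095 0.03134782 0.17974861]
```

View pics/p7.png

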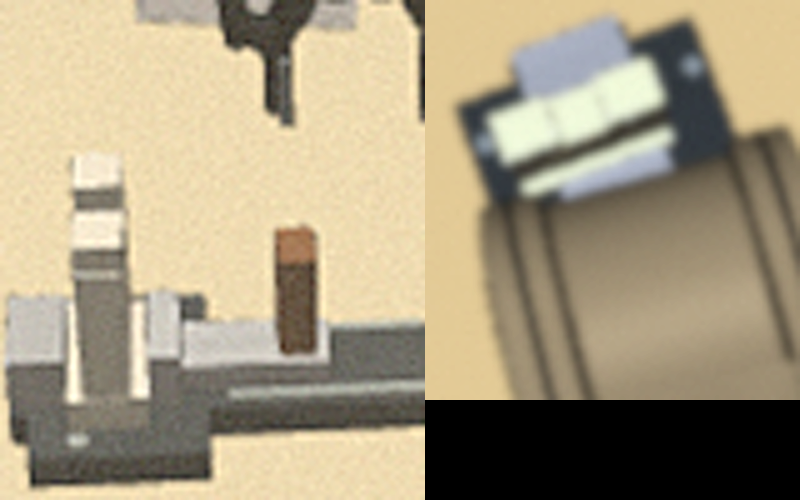

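The picture shows the mould upright, notch up, with its foot between both jaws and the hand clear. A numeric check of its centring from the top view comes next: the ledge ends are at crop (520,190) and (675,132), and the top corners at (490,120)–(505,165) and (655,58)–(667,103).

Run:
```python
from h import *
S,T=pickle.load(open("s9.pkl","rb"))
t=lambda x,y:((x-425+.5)/5-.5+270,(y+.5)/5-.5+180)
for n,p,z in [("ledge+y",(520,190),.04),("ledge-y",(675,132),.04),("top1",(490,120),.13),("top2",(505,165),.13),("top3",(655,58),.13),("top4",(667,103),.13),("bedcorner 45,65",(458,105),.02),("bedcorner 45,-65",(690,18),.02),("fix+y",(512,60),.05),("fix-y",(615,15),.05)]:
    print(n,(fx(onz(T,t(*p),z))*1e3).round(1))
```

```text
ledge+y [-10.6  48. ]
ledge-y [-10.6 -34.6]
top1 [14.4 45.9]
top2 [-7.6 46.7]
top3 [ 14.5 -35.4]
top4 [ -7.  -33.3]
bedcorner 45,65 [43.6 63.3]
bedcorner 45,-65 [ 43.6 -62.9]
fix+y [50.5 28.8]
fix-y [ 53.4 -27. ]
```

```bash
python3 -c "
from workcell import manip
print(manip.hand_in())"
```

```text
the job is handed in; nothing more can be done
None
```

The mould is handed in standing upright on its foot, notch up, square and about 6 mm off the middle of the jaws. I pushed the jaw up with about 35 N, but could not measure the clamp force left after release, and the hand-in returned no verdict. On the first set-down the mould jammed on the bed at about 49 N, under the 120 N limit.

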